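# Clamp the glued carton in the bench clamp

### The arm

A 7-joint arm with a two-finger parallel gripper is mounted at the origin on the work surface; the furniture and walls round the work are solid. World frame = base frame: x ahead of the robot, y to its left, z up, the work surface at z = 0. Lengths are in m, angles in rad, forces in N, time in s.
With the tool pointing down it reaches from about 0.4 to 0.85 m from the base axis. Payload 6.9 kg.
Tool frame: the origin (TCP) lies at the very end of the fingers, on their centre line; the grasp point (between the pads) lies manip.grasp_offset behind it (manip.grasp_offset is the distance from the TCP to the grasp point, in m); z points along the fingers, y is the line along which they close (so a half turn about z gives the same grasp; the last joint's range is limited). The gripper opens to 85 mm and grips with 20 to 120 N. Pads are 22 mm wide; open, the fingers measure 114 mm over their backs; the gripper's body (76 mm by 85 mm) begins 54 mm behind the grasp point. The pads swing forward as they close: fully open they stand 13 mm farther back than shut.
Start: joints at [1.282, 0.507, -0.238, 1.5, 0.126, 1.149, -0.155], TCP at [0.24, -0.577, 0.231] pointing down, gripper open.
Joint ranges: [-3.08, 3.08], [-0.24, 2.05], [-1.43, 1.35], [0, 2.5], [-1.52, 4.66], [0.17, 1.96], [-2.89, 2.89]. Speed limits (rad/s): [2.39, 2.39, 3.14, 3.14, 3.14, 3.14, 3.14].

### API

Orientations are given as a unit quaternion [x, y, z, w].
In Python, from cell import manip, imaging gives the robot as it stands.
- The arm moves only by the tool arm_command, never from a script. Its arguments are lists of equal length, an entry for each row: "xyz": the shift along the tool's x, y, z in mm, a list of three; "roll": the turn about the tool's z in degrees. A call has exactly 10 rows; each row shifts and turns the commanded pose from where the row before left it, along the tool's axes as they then stand; what a row does not reach is not made up. A row lasts 1/10 s, in which the tool goes at most 50 mm and 8.59 degrees, less where a joint would pass 70% of its speed; a pose out of reach is approached as far as the arm can. A call with a gripper value outside its range is refused whole. "grip" is the closure, from -1 (fully open) to 1 (shut), so that 0 is half open, set as the call begins (left out, the last holds). The fingers move at their own pace and stop on an object; "newtons" is the grip in N (left out, the last holds). Time passes only in rows, so rows that do not move let the fingers close, or fill a call up. It gives the time, the measured TCP pose, the force, the opening and the grip force at its end, in the units of the state.
- manip.get_state(): the state, without advancing time (a new reading comes with each control period).
- imaging.snapshot(name): name is "side" or "top"; returns a dict with "image" (400x640x3 uint8, red, green, blue), "range_z" (400x640 float32, m along the optical axis (not along the pixel's ray), 0 where there is no reading), "fx", "fy", "cx", "cy" (pixels), "dist_coeffs" ([k1, k2, p1, p2, k3] as OpenCV has them; the pictures are not rectified), "pose" (4x4, takes a point from camera to world coordinates). Camera axes: x right, y up, looking along -z (the intrinsics and any distortion apply to the point x, -y, -z); pixel columns grow to the right and rows downward; lengths in m; the calibration is good to about 2 mm. A picture is of the moment at which its call begins.
- manip.job_done(): hands the job in; it is judged then, once.
Trained networks look in the newest picture that a camera, given by its name, has taken for a name from the list of things; names that differ only in an ending like _2 or _b are one class to them, and where a whole thing is asked for, a point or a joint stands for the part that bears it (a point fixed in the world has none). Each returns a list of dicts, best first, with "confidence" (0 to 1); they miss things now and then, are a little off and sometimes report something else, mostly with a low value. They report only what shows in the picture. A call takes as long as a camera call. They do not tell look-alikes from the thing itself.
- imaging.silhouettes(camera, target): "region" (400x640 bool, what is visible of it) and "uv" ([column, row] in pixels, amid what is visible of it).
- imaging.place_of(camera, target): "uv" ([column, row] in pixels: a listed point, or the origin of a listed thing).
The state is a dict: "time": time; "joint_positions": joint angles; "qvel": joint speeds; "effort": joint torques, N m; "tool_pos": TCP position; "orientation": TCP orientation; "ft_force": force on the tool from outside, world axes, zero at the start; "torque": the same for the moment, N m; "width": opening from 0.0 (shut) to 1.0 (fully open); "gripper_force": force on a finger pad.
Only numpy, scipy, OpenCV 4.12 (cv2) and the standard library are available. Lean on these libraries where they do the work, as an engineer would, in place of code of your own. Each camera call takes 0.05 s, during which the arm holds its last target. There are 200 camera calls.

### The job

The seams of the small printed carton have just been glued. Stand it upright between the open jaws of the bench clamp, centred and flat to the jaws, and let go of it; then squeeze the orange ratchet trigger towards the black grip again and again until the jaws hold the carton firmly, but stop as soon as the trigger turns stiff so that the carton is not crushed, and let the trigger go. Move the sliding jaw with the trigger only, and leave the other things where they are.

Things in the scene. Friction and masses are not known exactly. Their poses are not given: they have to be found in the camera images.
- carton: Closed printed carton, brown and dark, upright, 44 (its x) x 114 (its y) x 96 mm (z). Origin: centre of its underside. 0.14 to 0.28 kg. Its 44 mm goes between the jaws (its x along the clamp's y, either way round). Can be gripped across the 44 mm near its top, also in the clamp: the jaws are lower. Bears 20 N between the jaws; crushed above 22 N.
- clamp: Bench clamp fixed to the table, base 130 (x) x 300 mm (y). Origin: on the table, on the jaws' centre line. Its y runs from sliding jaw to fixed jaw to trigger and grip. The carton stands on two aluminium rails, tops 30 mm high, over the bar's channel. Black grip: 30 wide, 16 thick, y = 118 to 134 mm, top 131 mm high, on a ratchet housing (y = 57 to 155 mm, top 52 mm).
- fixed_jaw: Fixed jaw (same origin and axes as the clamp), 86 mm wide, centred on x = 0, top 73 mm above the table; its gripping face looks to the clamp's -y at y = 30 mm, its back ends at y = 45 mm (two ribs to 63 mm, below 63 mm height). A carton on the rails stands out 53 mm above it.
- fixed_jaw_face (a point): Point on the plane of the fixed jaw's gripping face, on the centre line, at the height of the rail tops (30 mm above the table).
- slide_jaw: Sliding jaw: black block, top 77 mm above the table, on the steel bar (the bar comes out at the clamp's +y end as it closes). Axes as the clamp; closes along the clamp's +y, 75 mm travel in all. The ratchet holds it: it cannot be opened again.
- jaw_pad: Rubber-faced sprung pad, 80 mm wide, top 72 mm above the table, on the sliding jaw; 3.5 N/mm spring, 17 mm travel: the clamp force is 3.5 N per mm that the jaw advances once the carton is tight between both jaws. Axes as the clamp.
- pad_face (a point): Point on the plane of the sprung pad's gripping face, on the centre line, 30 mm above the table. At the start 72 to 94 mm from the fixed jaw's face.
- trigger (a joint): Trigger position in m, 0 released, 0.014 fully squeezed; springs back. Each push carries the jaw one to one after up to 2 mm idle; on release the jaw drops back to the last catch (under 2 mm). It takes 4 to 7 N while the jaw runs free, plus the clamp force once it bites. Squeezed to about 20 N and let go, it leaves a firm 8 to 15 N; a full stroke on a tight carton adds up to 45 N.
- trigger_face (a point): Orange upright trigger, 26 wide (clamp x), 10 thick (y), 53 to 127 mm high, between fixed jaw and grip; slides straight towards the grip. This point: middle of its face that looks to the clamp's -y (away from the grip), 105 mm above the table: a finger pushes here. 45 mm free in front of it, up to the fixed jaw.
- grip_face (a point): Middle of the fixed grip's outer face (looking to the clamp's +y), 105 mm above the table: 44 mm from trigger_face when released, 30 mm when fully squeezed.
- sprinkles_a: Small jar with black cap, 41 x 41 x 105 mm, a bystander. Origin: centre of its underside.
- sprinkles_b: Small jar with black cap, 41 x 41 x 105 mm, a bystander. Origin: centre of its underside.
- label_roll: Roll of labels lying flat, 79 x 79 x 36 mm, a bystander. Origin: centre of its underside.
Things that resemble listed ones, but are neither listed nor needed, are in the scene too. What is shaped like the carton but red is not meant.

How it is judged:
On the way, in this order (a step that is already met when the one before it is completed fails the run):
1. the carton stands upright on the rails between the jaws, let go and not yet clamped (z of carton in the frame of clamp between 0.025 and 0.036 m and x of carton in the frame of clamp between -0.02 and 0.02 m and y of carton in the frame of clamp between -0.045 and 0.012 m and angle between carton's own z axis and vertical below 0.1 rad and contact force between the fingers and carton below 0.1 N and contact force between jaw_pad and carton below 2 N), for 0.2 s.
2. both jaws press the carton with more than 6 N (z of carton in the frame of clamp between 0.025 and 0.036 m and x of carton in the frame of clamp between -0.02 and 0.02 m and y of carton in the frame of clamp between -0.045 and 0.012 m and angle between carton's own z axis and vertical below 0.1 rad and contact force between each of jaw_pad, fixed_jaw and carton above 6 N), for 0.2 s.
At the end, for the whole second after the job is handed in: the carton stands upright on the clamp's rails between the jaws, within 20 mm of their centre line and flat to them (5 degrees), at rest and held with 6 to 20 N at both jaws, and the trigger is back at its released position (within 3 mm) (all of step 2 and contact force between each of jaw_pad, fixed_jaw and carton below 20 N and angle between the x axis of carton and the y axis of clamp, either way round below 0.09 rad and value of joint trigger below 0.003 m and linear speed of carton below 0.01 m/s); the robot touches nothing.
It fails at once if the carton is crushed: a jaw presses it with more than 22 N (contact force between any of jaw_pad, fixed_jaw and carton above 22 N).
It fails at once if the robot pushes the sliding jaw itself with more than 6 N instead of using the trigger (contact force between any of the fingers, the arm and slide_jaw above 6 N).
It fails at once if a bystander (sprinkle jar or label roll) is moved more than 30 mm (distance of any of sprinkles_a, sprinkles_b, label_roll from where it was at the start of the episode above 0.03 m).
It also fails if it takes over 64 s, if anything falls off the work surface, if the arm or the gripper's body presses on something with over 40 N, if the wrist force passes 120 N, or if a joint passes its speed limit or range.

## Working session

There is one attempt and no reset: what is moved stays moved. The work goes in short steps, Python scripts to look and compute and a tool call to move; the robot and the scene stay as the last step left them, time stands still between calls to the robot, and variables do not carry over. Pictures are saved under pics/ and viewed, at most 10 in all, crops included, and the job is handed in when it is done.

Besides the shell and the picture viewer there is one more tool, called after "Call:" as name(argument=value, ...) on one line, values as JSON. arm_command: Moves the arm, as the interface text tells. Its arguments: {"type":"object","properties":{"xyz":{"type":"array"},"roll":{"type":"array"},"grip":{"type":"number"},"newtons":{"type":"number"}},"required":["xyz","roll"]}

```bash
mkdir -p pics
cat > h.py <<'E'
import numpy as np, cv2
from cell import manip, imaging
from scipy.spatial.transform import Rotation as R
def K(s): return np.array([[s['fx'],0,s['cx']],[0,s['fy'],s['cy']],[0,0,1.]])
def world(s,uv,d=None,z=None):
    """pixels -> world; by range d (array) or on plane height z"""
    uv=np.asarray(uv,float).reshape(-1,1,2)
    n=cv2.undistortPoints(uv,K(s),np.array(s['dist_coeffs'],float)).reshape(-1,2)
    r=np.c_[n[:,0],-n[:,1],-np.ones(len(n))]@s['pose'][:3,:3].T
    o=s['pose'][:3,3]
    if d is None: d=(z-o[2])/r[:,2]
    return o+r*np.asarray(d).reshape(-1,1)
def cloud(s,mask):
    v,u=np.nonzero(mask&(s['range_z']>0))
    return world(s,np.c_[u,v],s['range_z'][v,u])
def save(s,name): cv2.imwrite('pics/'+name,s['image'][:,:,::-1])
E
python3 - <<'E'
from h import *
import pickle
print(manip.get_state(), manip.grasp_offset)
for c in ('top','side'):
    s=imaging.snapshot(c); save(s,c+'0.png'); pickle.dump(s,open(c+'0.pkl','wb'))
    for t in ('carton','clamp','slide_jaw','trigger','sprinkles_a','label_roll'):
        for r in imaging.silhouettes(c,t):
            p=cloud(s,r['region']); 
            print(c,t,round(r['confidence'],2),np.round(r['uv']),len(p),np.round(np.median(p,0),3) if len(p) else '',np.round(np.percentile(p,[2,98],0),3).tolist() if len(p) else '')
    for t in ('clamp','fixed_jaw_face','pad_face','trigger_face','grip_face','carton'):
        for r in imaging.place_of(c,t): 
            z={'clamp':0,'carton':0,'fixed_jaw_face':.03,'pad_face':.03}.get(t,.105)
            print(c,t,round(r['confidence'],2),np.round(r['uv'],1),np.round(world(s,r['uv'],z=z)[0],3))
E
```

```text
{'time': 0.0, 'joint_positions': array([ 1.28249915,  0.50834379, -0.23754952,  1.50111771,  0.12570264,
        1.14890525, -0.15480196]), 'qvel': array([-0.00029352, -0.00187156,  0.00023222, -0.00111531, -0.00034522,
       -0.0008075 ,  0.00016588]), 'effort': array([ 2.38016419e-04, -6.20592928e+01, -2.18675785e+00, -2.49653220e+01,
        1.26897640e-02,  1.22002460e-02,  2.24041611e-05]), 'tool_pos': array([ 0.2395598 , -0.57672752,  0.23043205]), 'orientation': array([ 9.80674076e-01,  1.95646522e-01, -1.85551089e-04, -8.71913331e-04]), 'ft_force': array([ 0.64982736, -0.27743927, -0.3414934 ]), 'torque': array([0.02455108, 0.00813007, 0.00428764]), 'gripper_force': 0.0, 'width': 0.9995772402927102} 0.0187
top carton 0.82 [436. 203.] 1069 [ 0.43  -0.297  0.098] [[0.383, -0.345, 0.002], [0.482, -0.258, 0.103]]
top carton 0.73 [374. 254.] 983 [ 0.304 -0.152  0.099] [[0.254, -0.198, 0.002], [0.353, -0.11, 0.103]]
top carton 0.63 [287. 241.] 805 [0.335 0.062 0.099] [[0.308, 0.012, 0.09], [0.363, 0.113, 0.103]]
top clamp 0.74 [309. 166.] 5893 [0.514 0.01  0.031] [[0.445, -0.131, 
[... 2004 characters left out ...]
 0.334 0.074] [[0.456, 0.309, 0.006], [0.49, 0.344, 0.108]]
side label_roll 0.97 [281. 291.] 1026 [0.36  0.299 0.035] [[0.325, 0.256, 0.003], [0.398, 0.33, 0.039]]
side clamp 0.91 [288.1 201.1] [ 0.522 -0.005  0.   ]
side clamp 0.5 [237.3 292.1] [0.47  0.325 0.   ]
side fixed_jaw_face 0.71 [288.7 198.9] [0.508 0.014 0.03 ]
side pad_face 0.74 [294.7 184.4] [ 0.524 -0.047  0.03 ]
side trigger_face 0.7 [274.9 190.4] [0.512 0.073 0.105]
side grip_face 0.55 [265.3 204.7] [0.505 0.131 0.105]
side carton 0.96 [336.1 238.4] [0.341 0.062 0.   ]
side carton 0.78 [358.2 152.5] [ 0.44  -0.307  0.   ]
side carton 0.61 [381.9 192. ] [ 0.303 -0.164  0.   ]
side carton 0.57 [284.6 201.6] [0.53  0.001 0.   ]
```

Run:
```python
from h import *
import pickle
a=[pickle.load(open(c+'0.pkl','rb'))['image'][:,:,::-1] for c in ('top','side')]
t=cv2.resize(a[0][120:300,150:480],(800,436)); cv2.imwrite('pics/t.png',t)
t=cv2.resize(a[1][100:320,190:450],None,fx=2.6,fy=2.6); cv2.imwrite('pics/s.png',t)
# carton top rectangles, clamp geometry
s=pickle.load(open('top0.pkl','rb'))
P=cloud(s,np.ones((400,640),bool))
for nm,c in (('A',(.43,-.297)),('B',(.304,-.152)),('C',(.335,.062))):
    q=P[(np.hypot(P[:,0]-c[0],P[:,1]-c[1])<.085)&(P[:,2]>.085)&(P[:,2]<.11)]
    (cx,cy),sz,an=cv2.minAreaRect(q[:,:2].astype(np.float32)); print(nm,len(q),cx,cy,sz,an, np.median(q[:,2]))
# clamp axis: fixed and slide jaw tops
```

```text
A 808 0.434693306684494 -0.3032051920890808 (0.04283937066793442, 0.11221034824848175) 49.79770278930664 0.09910725238330886
B 845 0.3023631274700165 -0.15498116612434387 (0.11467530578374863, 0.04128151386976242) 38.40753936767578 0.09911890440399063
C 817 0.3358018398284912 0.06247160583734512 (0.04187473654747009, 0.11012888699769974) 18.901628494262695 0.09872775877241069
```

View pics/t.png

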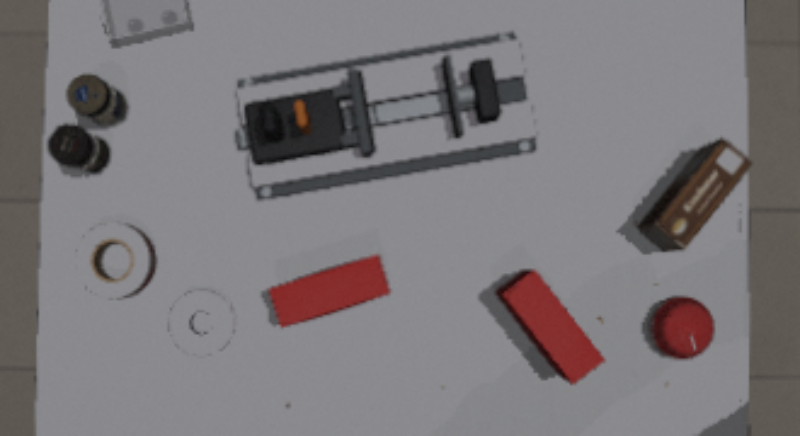

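View pics/s.png

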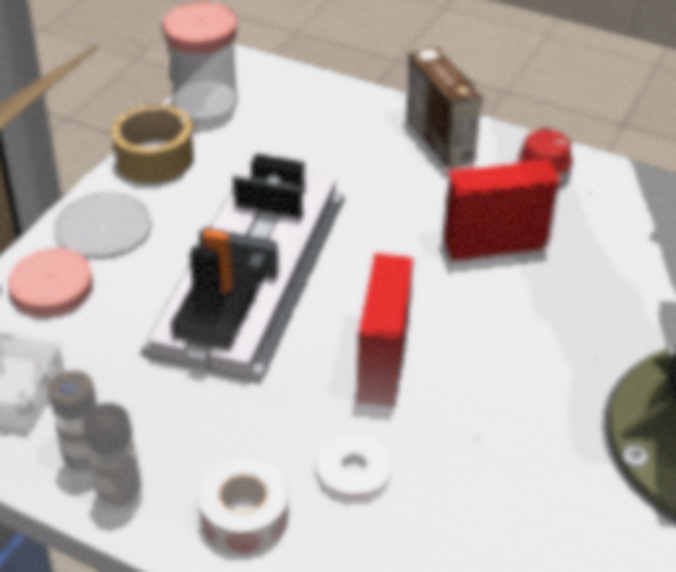

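Brown/dark printed box A at (695,195) in the top crop is the carton. B (550,325) and C (330,290) are red look-alikes. I'll confirm A in an enlarged crop and measure the clamp.

Run:
```python
from h import *
import pickle
T=pickle.load(open('top0.pkl','rb'));S=pickle.load(open('side0.pkl','rb'))
a=T['image'][165:240,395:480,::-1]; b=S['image'][105:170,325:400,::-1]
cv2.imwrite('pics/conf.png',np.hstack([cv2.resize(a,(380,340)),cv2.resize(b,(390,340))]))
for nm,s in (('top',T),('side',S)):
    P=cloud(s,np.ones((400,640),bool))
    P=P[(P[:,0]>.4)&(P[:,0]<.62)&(P[:,1]>-.2)&(P[:,1]<.22)]
    # base rectangle
    m=P[(P[:,2]>.012)&(P[:,1]<.2)]
    print(nm,'all',cv2.minAreaRect(m[:,:2].astype(np.float32)))
    psi=np.radians(9.5)
    for i in range(2):
        yx=np.array([-np.sin(psi),np.cos(psi)])
        j=P[(P[:,2]>.062)&(P[:,2]<.08)]; v=j[:,:2]@yx
        g=j[(v>-.1)&(v<.2)]
        print('hist',np.histogram(g[:,:2]@yx,bins=np.arange(-.2,.1,.005)))  if i==0 else 0
        break
    print('trig',P[P[:,2]>.1].round(3).tolist()[:60])
```

```text
top all ((0.519690215587616, 0.01308584213256836), (0.12765325605869293, 0.30578768253326416), 11.062944412231445)
hist (array([ 0,  0,  0,  0,  0,  0,  0,  0,  0,  0,  0,  0,  0,  0,  0,  0,  0,
        0,  0,  0,  0,  0,  0,  0,  0,  0,  0,  0, 33, 71, 73, 45, 17, 15,
       17,  0,  0,  0,  0,  0,  4,  2,  0,  0,  0,  6,  3,  1,  1,  0,  0,
        0,  0,  0,  0,  0,  0,  0,  0,  0]), array([-2.00000000e-01, -1.95000000e-01, -1.90000000e-01, -1.85000000e-01,
       -1.80000000e-01, -1.75000000e-01, -1.70000000e-01, -1.65000000e-01,
       -1.60000000e-01, -1.55000000e-01, -1.50000000e-01, -1.45000000e-01,
       -1.40000000e-01, -1.35000000e-01, -1.30000000e-01, -1.25000000e-01,
       -1.20000000e-01, -1.15000000e-01, -1.10000000e-01, -1.05000000e-01,
       -1.00000000e-01, -9.50000000e-02, -9.00000000e-02, -8.50000000e-02,
       -8.00000000e-02, -7.50000000e-02, -7.00000000e-02, -6.50000000e-02,
       -6.00000000e-02, -5.50000000e-02, -5.00000000e-02, -4.50000000e-02,
       -4.00000000e-02, -3.50000000e-02, -3.00000000e-02, -2.50000000e-02,
       -2.00000000e-02, -1.5000000
[... 4002 characters left out ...]
.125], [0.497, 0.094, 0.125], [0.494, 0.095, 0.127], [0.495, 0.09, 0.122], [0.515, 0.1, 0.119], [0.511, 0.102, 0.122], [0.511, 0.097, 0.119], [0.506, 0.1, 0.122], [0.504, 0.099, 0.122], [0.503, 0.095, 0.12], [0.499, 0.097, 0.123], [0.496, 0.097, 0.125], [0.495, 0.094, 0.122], [0.495, 0.089, 0.119], [0.517, 0.097, 0.112], [0.512, 0.1, 0.117], [0.508, 0.101, 0.119], [0.508, 0.097, 0.116], [0.507, 0.095, 0.115], [0.5, 0.1, 0.122], [0.499, 0.097, 0.119], [0.495, 0.099, 0.123], [0.493, 0.097, 0.122], [0.495, 0.09, 0.116], [0.51, 0.12, 0.13], [0.517, 0.098, 0.11], [0.512, 0.101, 0.114], [0.51, 0.099, 0.114], [0.51, 0.095, 0.111], [0.505, 0.097, 0.114], [0.502, 0.097, 0.115], [0.498, 0.099, 0.118]]
```

View pics/conf.png

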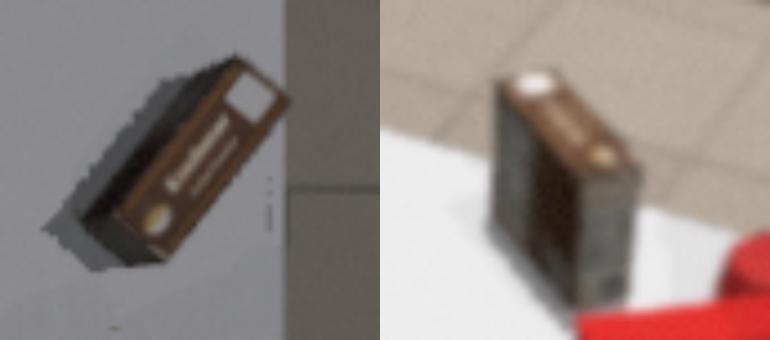

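Run:
```python
from h import *
import pickle
from scipy.optimize import least_squares
T=pickle.load(open('top0.pkl','rb'));S=pickle.load(open('side0.pkl','rb'))
# boxes: xmin xmax ymin ymax zmin zmax (clamp frame)
B=np.array([[-.043,.043,.030,.045,.03,.073],[-.013,.013,.090,.100,.053,.127],[-.015,.015,.118,.134,.052,.131]])
def sd(p,b):
    c=(b[::2]+b[1::2])/2;h=(b[1::2]-b[::2])/2
    q=np.abs(p-c)-h
    return np.linalg.norm(np.maximum(q,0),axis=1)+np.minimum(q.max(1),0)
def tocl(p,v):
    c,s=np.cos(v[2]),np.sin(v[2]); d=p[:,:2]-v[:2]
    return np.c_[d[:,0]*c+d[:,1]*s,-d[:,0]*s+d[:,1]*c,p[:,2]]
for nm,ss in (('top',[T]),('side',[S]),('both',[T,S])):
    P=np.vstack([cloud(s,np.ones((400,640),bool)) for s in ss])
    v=np.array([.524,-.009,np.radians(10)])
    for i in range(4):
        q=tocl(P,v); k=(q[:,2]>.062)&(q[:,2]<.14)&(abs(q[:,0])<.06)&(q[:,1]>.018)&(q[:,1]<.15)
        f=lambda v:np.min([abs(sd(tocl(P[k],v),b)) for b in B],0)
        r=least_squares(f,v,loss='soft_l1',f_scale=.002); v=r.x
    q=tocl(P,v)
    m=q[(q[:,2]>.012)&(q[:,2]<.04)&(abs(q[:,0])<.09)]
    j=q[(q[:,2]>.06)&(q[:,2]<.085)&(q[:,1]<0)&(abs(q[:,0])<.05)&(q[:,1]>-.12)]
    print(nm,v.round(4),np.degrees(v[2]).round(2),k.sum(),np.median(f(v)).round(4),'base x',np.percentile(m[:,0],[1,99]).round(4))
    print(np.histogram(j[:,1],np.arange(-.1,0,.004)))
    print([ (np.median(j[(j[:,2]>a)&(j[:,2]<a+.004)][:,1]).round(3)) for a in (.06,.066,.07,.074)], np.percentile(j[:,0],[2,98]))
```

```text
top [ 5.221e-01 -5.000e-04  1.787e-01] 10.24 463 0.0017 base x [-0.0862  0.057 ]
(array([36, 41, 43, 39, 46, 25, 11, 10,  9, 21, 50, 54,  0,  0,  0,  0,  0,
        0,  0,  0,  0,  0,  0,  0]), array([-0.1  , -0.096, -0.092, -0.088, -0.084, -0.08 , -0.076, -0.072,
       -0.068, -0.064, -0.06 , -0.056, -0.052, -0.048, -0.044, -0.04 ,
       -0.036, -0.032, -0.028, -0.024, -0.02 , -0.016, -0.012, -0.008,
       -0.004]))
[np.float64(-0.07), np.float64(-0.059), np.float64(-0.058), np.float64(-0.086)] [-0.03379546  0.03448855]
side [0.5277 0.0122 0.2345] 13.43 550 0.0032 base x [-0.0881  0.0701]
(array([19, 39, 60, 26,  0,  1,  9, 15, 61, 41,  6,  0,  0,  0,  0,  0,  0,
        0,  0,  0,  0,  0,  0,  0]), array([-0.1  , -0.096, -0.092, -0.088, -0.084, -0.08 , -0.076, -0.072,
       -0.068, -0.064, -0.06 , -0.056, -0.052, -0.048, -0.044, -0.04 ,
       -0.036, -0.032, -0.028, -0.024, -0.02 , -0.016, -0.012, -0.008,
       -0.004]))
[np.float64(-0.068), np.float64(-0.067), np.float64(-0.072), np.float64(-0.096)] [-0.04554553  0.02708761]
both [ 0.5221 -0.0007  0.1695] 9.71 1016 0.0014 base x [-0.0879  0.0578]
(array([ 45,  63,  62,  61,  89,  88,  24,  11,   8,  27,  75, 124,  32,
         2,   0,   0,   0,   0,   0,   0,   0,   0,   0,   0]), array([-0.1  , -0.096, -0.092, -0.088, -0.084, -0.08 , -0.076, -0.072,
       -0.068, -0.064, -0.06 , -0.056, -0.052, -0.048, -0.044, -0.04 ,
       -0.036, -0.032, -0.028, -0.024, -0.02 , -0.016, -0.012, -0.008,
       -0.004]))
[np.float64(-0.069), np.float64(-0.056), np.float64(-0.058), np.float64(-0.085)] [-0.03376202  0.03750902]
```

Enlarged crop confirms the brown carton at about (436,203) in the top picture. The clamp origin is about (0.522, -0.001) with yaw about 10°, and the jaw gap is about 82 mm, which is plausible. Moving over the carton.

Call:
arm_command(xyz=[[35.5,-22,0],[35.5,-22,0],[35.5,-22,0],[35.5,-22,0],[35.5,-22,0],[35.5,-22,0],[35.5,-22,0],[35.5,-22,0],[0,0,0],[0,0,0]], roll=[0,0,0,0,0,0,0,0,8,8], grip=-1)

```text
time: 2.3
tool_pos: [0.4356, -0.3041, 0.2315]
orientation: [0.998, 0.056, 0.0, -0.0]
ft_force: [-0.2, -0.9, 0.4]
width: 1.002
gripper_force: 0.0
```

Call:
arm_command(xyz=[[0,0,0],[0,0,0],[0,0,0],[0,0,0],[0,0,0],[0,0,0],[0,0,20],[0,0,20],[0,0,0],[0,0,0]], roll=[8,8,8,8,8,6.8,0,0,0,0])

```text
time: 3.3
tool_pos: [0.4346, -0.3056, 0.1916]
orientation: [0.939, -0.344, -0.0, -0.0]
ft_force: [0.3, -0.8, -0.1]
width: 1.001
gripper_force: 0.0
```

```bash
cat >> h.py <<'E'
def rel(tx,ty,tz,yaw_y=None):
    """mm in tool axes to a world target; roll needed to bring tool y to angle yaw_y (deg, mod 180)"""
    s=manip.get_state(); r=R.from_quat(s['orientation']); m=r.as_matrix()
    d=r.inv().apply(np.array([tx,ty,tz])-s['tool_pos'])*1000
    a=np.degrees(np.arctan2(m[1,1],m[0,1]))
    print('t',round(s['time'],2),'pos',s['tool_pos'].round(4),'tool y at',a.round(2),'z',m[:,2].round(3),'shift mm',d.round(1),'w',round(s['width'],3),'F',s['ft_force'].round(1),'g',round(s['gripper_force'],1))
    if yaw_y is not None: print('roll',round((a-yaw_y+90)%180-90,2))
E
python3 - <<'E'
from h import *
rel(.4347,-.3032,.062,49.8)
s=imaging.snapshot('side')
P=cloud(s,np.ones((400,640),bool))
q=P[(np.hypot(P[:,0]-.434,P[:,1]+.303)<.08)&(P[:,2]>.09)&(P[:,2]<.108)]
print(len(q),cv2.minAreaRect(q[:,:2].astype(np.float32)))
E
```

```text
t 3.3 pos [ 0.4346 -0.3056  0.1916] tool y at -130.23 z [-0.  0. -1.] shift mm [ -1.4  -1.9 129.6] w 1.001 F [ 0.3 -0.8 -0.1] g 0.0
roll -0.03
334 ((0.43423524498939514, -0.3019879162311554), (0.04554476588964462, 0.11810237914323807), 51.96990203857422)
```

Call:
arm_command(xyz=[[-1.5,-1.5,15],[0,0,17],[0,0,17],[0,0,17],[0,0,17],[0,0,17],[0,0,15],[0,0,14],[0,0,0],[0,0,0]], roll=[0,0,0,0,0,0,0,0,0,0])

```text
time: 4.35
tool_pos: [0.4349, -0.304, 0.0631]
orientation: [0.939, -0.344, 0.001, 0.0]
ft_force: [0.6, -0.6, 0.4]
width: 1.001
gripper_force: 0.0
```

Call:
arm_command(xyz=[[0,0,0],[0,0,0],[0,0,0],[0,0,0],[0,0,0],[0,0,0],[0,0,0],[0,0,0],[0,0,0],[0,0,0]], roll=[0,0,0,0,0,0,0,0,0,0], grip=1, newtons=30)

```text
time: 5.35
tool_pos: [0.4348, -0.3037, 0.0631]
orientation: [0.939, -0.344, 0.001, 0.0]
ft_force: [-1.1, -0.4, 6.1]
width: 0.516
gripper_force: 30.4
```

Call:
arm_command(xyz=[[0,0,-15],[0,0,-26],[0,0,-26],[0,0,-26],[0,0,-26],[0,0,0],[0,0,0],[0,0,0],[0,0,0],[0,0,0]], roll=[0,0,0,0,0,-8,-8,-8,-8,-8])

```text
time: 6.35
tool_pos: [0.4339, -0.3033, 0.1811]
orientation: [1.0, 0.001, -0.0, -0.0]
ft_force: [0.8, -0.5, -1.8]
width: 0.514
gripper_force: 31.3
```

Call:
arm_command(xyz=[[0,0,0],[0,0,0],[18,-36,0],[20,-40,0],[20,-40,0],[20,-40,0],[20,-40,0],[20,-40,0],[20,-39,0],[0,0,0]], roll=[-8,-2.2,0,0,0,0,0,0,0,0])

```text
time: 7.35
tool_pos: [0.5239, -0.0009, 0.1815]
orientation: [0.996, 0.092, 0.001, -0.002]
ft_force: [-0.9, 0.0, -2.5]
width: 0.514
gripper_force: 31.8
```

Run:
```python
from h import *
rel(.5234,-.009,.0945,-80)
for n in ('top','side'):
    s=imaging.snapshot(n); save(s,n+'1.png')
    im=s['image'][120:240,200:420,::-1] if n=='top' else s['image'][90:270,200:400,::-1]
    cv2.imwrite(f'pics/c1{n}.png',cv2.resize(im,(660,360) if n=='top' else (600,540)))
```

```text
t 7.35 pos [ 0.5239 -0.0009  0.1815] tool y at -79.48 z [ 0.001  0.004 -1.   ] shift mm [-2.2  8.3 87. ] w 0.514 F [-0.9  0.  -2.5] g 31.8
roll 0.52
```

View pics/c1side.png

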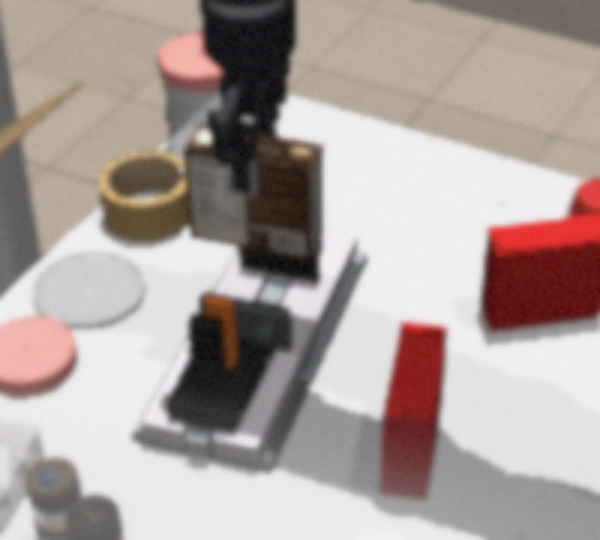

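Carton held upright above the jaws (crop 255,195). Lowering.

Call:
arm_command(xyz=[[-2,9,0],[0,0,8],[0,0,12],[0,0,12],[0,0,12],[0,0,12],[0,0,12],[0,0,10],[0,0,3],[0,0,0]], roll=[0.5,0,0,0,0,0,0,0,0,0])

```text
time: 8.45
tool_pos: [0.5221, -0.0179, 0.0997]
orientation: [0.997, 0.083, -0.0, -0.0]
ft_force: [-0.1, -0.1, -2.4]
width: 0.51
gripper_force: 31.7
```

Run:
```python
from h import *
rel(.5234,-.009,.094,-80)
s=imaging.snapshot('top'); P=cloud(s,np.ones((400,640),bool))
im=s['image'][125:225,230:390,::-1]
cv2.imwrite(f'pics/c2.png',cv2.resize(im,(800,500)))
```

```text
t 8.45 pos [ 0.5221 -0.0179  0.0997] tool y at -80.52 z [-0.001  0.    -1.   ] shift mm [ 2.8 -8.6  5.7] w 0.51 F [-0.1 -0.1 -2.4] g 31.7
roll -0.52
```

View pics/c2.png

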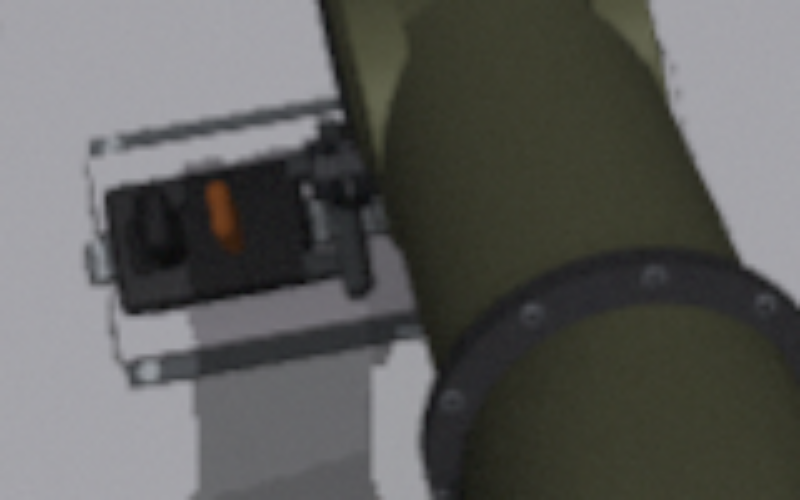

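Call:
arm_command(xyz=[[1,-6,0],[1,0,1],[0,0,1],[0,0,1],[0,0,1],[0,0,1],[0,0,0.5],[0,0,0.5],[0,0,0],[0,0,0]], roll=[-0.5,0,0,0,0,0,0,0,0,0])

```text
time: 9.5
tool_pos: [0.5233, -0.0118, 0.0943]
orientation: [0.996, 0.087, -0.0, -0.0]
ft_force: [-0.1, 0.3, -1.3]
width: 0.519
gripper_force: 31.8
```

Call:
arm_command(xyz=[[0,0,0.5],[0,0,0.5],[0,0,0.5],[0,0,0],[0,0,0],[0,0,0],[0,0,0],[0,0,0],[0,0,0],[0,0,0]], roll=[0,0,0,0,0,0,0,0,0,0])

```text
time: 10.5
tool_pos: [0.5232, -0.0118, 0.093]
orientation: [0.996, 0.087, 0.0, 0.0]
ft_force: [-2.8, -0.4, 5.4]
width: 0.519
gripper_force: 32.4
```

Call:
arm_command(xyz=[[0,0,0],[0,0,0],[0,0,0],[0,0,0],[0,0,0],[0,0,0],[0,0,0],[0,0,-10],[0,0,-25],[0,0,-35]], roll=[0,0,0,0,0,0,0,0,0,0], grip=-0.7, newtons=20)

```text
time: 11.5
tool_pos: [0.5222, -0.0117, 0.163]
orientation: [0.996, 0.087, -0.002, -0.0]
ft_force: [0.5, 0.2, -0.7]
width: 0.849
gripper_force: 0.0
```

Call:
arm_command(xyz=[[0,0,-10],[0,-26,0],[0,-26,0],[0,-26,0],[0,-26,0],[0,-26,0],[0,0,0],[0,0,0],[0,0,0],[0,0,0]], roll=[0,0,0,0,0,0,0,0,0,0], grip=-1)

```text
time: 12.5
tool_pos: [0.501, 0.115, 0.1728]
orientation: [0.996, 0.086, -0.0, 0.0]
ft_force: [0.0, -0.1, 1.2]
width: 1.004
gripper_force: 0.0
```

Run:
```python
from h import *
rel(.5013,.1162,.09,-80)
o=[]
for n in ('top','side'):
    s=imaging.snapshot(n)
    im=s['image'][120:240,220:420,::-1] if n=='top' else s['image'][110:250,220:360,::-1]
    o.append(cv2.resize(im,(400,400)))
    P=cloud(s,np.ones((400,640),bool))
    q=P[(abs(P[:,0]-.523)<.085)&(P[:,1]>-.07)&(P[:,1]<.05)&(P[:,2]>.116)&(P[:,2]<.134)]
    print(n,len(q),cv2.minAreaRect(q[:,:2].astype(np.float32)) if len(q) else'',np.median(q[:,2]))
cv2.imwrite('pics/c3.png',np.hstack(o))
```

```text
t 12.5 pos [0.501  0.115  0.1728] tool y at -80.14 z [-0.    -0.001 -1.   ] shift mm [ 0.5 -1.2 82.8] w 1.004 F [ 0.  -0.1  1.2] g 0.0
roll -0.14
top 844 ((0.5240623354911804, -0.011266205459833145), (0.1129692792892456, 0.04167601093649864), 10.600427627563477) 0.12885662515839957
side 435 ((0.5214011669158936, -0.008429862558841705), (0.10909756273031235, 0.04614526778459549), 12.419065475463867) 0.127040273876191
```

View pics/c3.png

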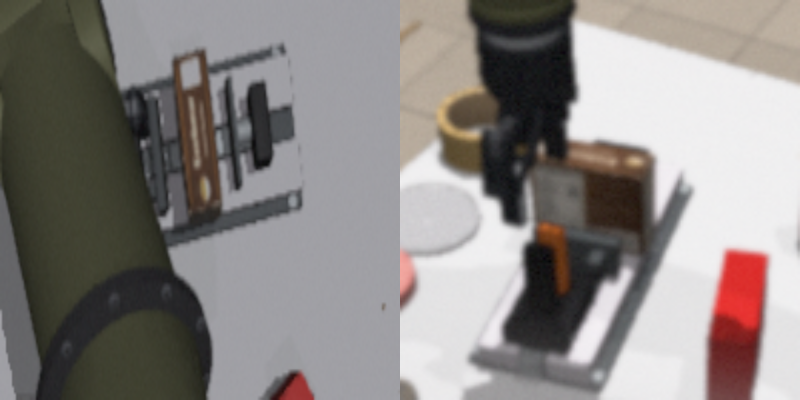

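Carton stands free between the jaws (left panel 197,135), and the gripper is over trigger and grip. Lowering around them.

Call:
arm_command(xyz=[[0.5,-1,6],[0,0,12],[0,0,12],[0,0,12],[0,0,12],[0,0,12],[0,0,12],[0,0,6],[0,0,0],[0,0,0]], roll=[0,0,0,0,0,0,0,0,0,0])

```text
time: 13.6
tool_pos: [0.5012, 0.1174, 0.0889]
orientation: [0.996, 0.087, 0.0, -0.0]
ft_force: [0.3, 0.1, 0.1]
width: 1.0
gripper_force: 0.0
```

Run:
```python
from h import *
rel(.5013,.1162,.088,-80)
```

```text
t 13.6 pos [0.5012 0.1174 0.0889] tool y at -80.03 z [ 0.  0. -1.] shift mm [-0.1  1.2  0.9] w 1.0 F [0.3 0.1 0.1] g 0.0
roll -0.03
```

Call:
arm_command(xyz=[[0,0,0],[0,0,0],[0,0,0],[0,0,0],[0,0,0],[0,0,0],[0,0,0],[0,0,0],[0,0,0],[0,0,0]], roll=[0,0,0,0,0,0,0,0,0,0], grip=0.25, newtons=20)

```text
time: 14.6
tool_pos: [0.5019, 0.1153, 0.0895]
orientation: [0.996, 0.086, 0.001, 0.001]
ft_force: [1.7, -6.0, 5.1]
width: 0.376
gripper_force: 3.0
```

```bash
cat >> h.py <<'E'
def gap():
    rel(.5013,.1162,.088)
    yh=np.array([-np.sin(np.radians(10)),np.cos(np.radians(10))]);xh=np.array([yh[1],-yh[0]])
    for n in ('top','side'):
        s=imaging.snapshot(n); P=cloud(s,np.ones((400,640),bool)); d=P[:,:2]-[.522,-.001]
        x=d@xh;y=d@yh
        c=(abs(x)<.03)&(P[:,2]>.118)&(P[:,2]<.134)&(y>-.07)&(y<.04)
        j=(abs(x)<.03)&(P[:,2]>.066)&(P[:,2]<.085)&(y>-.15)&(y<np.median(y[c])-.026)
        print(n,'carton y',np.percentile(y[c],[3,50,97]).round(4),'jaw y',np.percentile(y[j],[3,50,97]).round(4),c.sum(),j.sum())
E
python3 -c "
from h import *
gap()"
```

```text
t 14.6 pos [0.5019 0.1153 0.0895] tool y at -80.14 z [ 0.002 -0.002 -1.   ] shift mm [-0.5 -1.   1.5] w 0.376 F [ 1.7 -6.   5.1] g 3.0
top carton y [-0.0293 -0.0099  0.0091] jaw y [-0.0883 -0.0736 -0.042 ] 452 311Traceback (most recent call last):
  File "<string>", line 3, in <module>
    gap()
    ~~~^^
  File "h.py", line 32, in gap
    print(n,'carton y',np.percentile(y[c],[3,50,97]).round(4),'jaw y',np.percentile(y[j],[3,50,97]).round(4),c.sum(),j.sum())
                                                                      ~~~~~~~~~~~~~^^^^^^^^^^^^^^^^
    return _quantile_unchecked(
        a, q, axis, out, overwrite_input, method, keepdims, weights)
    return _ureduce(a,
                    func=_quantile_ureduce_func,
    ...<5 lines>...
                    overwrite_input=overwrite_input,
                    method=method)
    r = func(a, **kwargs)
    result = _quantile(arr,
                       quantiles=q,
    ...<2 lines>...
                       out=out,
                       weights=wgt)
    slices_having_nans = np.isnan(arr[-1, ...])
                                  ~~~^^^^^^^^^
IndexError: index -1 is out of bounds for axis 0 with size 0
```

Call:
arm_command(xyz=[[0,0,0],[0,0,0],[0,0,0],[0,0,0],[0,0,0],[0,0,0],[0,0,0],[0,0,0],[0,0,0],[0,0,0]], roll=[0,0,0,0,0,0,0,0,0,0], grip=-0.6)

```text
time: 15.7
tool_pos: [0.5011, 0.1173, 0.0888]
orientation: [0.996, 0.087, 0.0, -0.0]
ft_force: [-0.4, -0.6, 0.1]
width: 0.797
gripper_force: 0.0
```

Call:
arm_command(xyz=[[0,0,0],[0,0,0],[0,0,0],[0,0,0],[0,0,0],[0,0,0],[0,0,0],[0,0,0],[0,0,0],[0,0,0]], roll=[0,0,0,0,0,0,0,0,0,0], grip=0.25)

```text
time: 16.7
tool_pos: [0.5017, 0.1152, 0.0892]
orientation: [0.996, 0.086, 0.0, 0.001]
ft_force: [1.3, -6.1, 4.2]
width: 0.375
gripper_force: 3.2
```

```bash
sed -i "s/for n in ('top','side'):\n        s=imaging.snapshot(n); P/X/; /^def gap/,\$s/('top','side')/('top',)/" h.py; python3 -c "
from h import *
gap()"
```

```text
t 16.7 pos [0.5017 0.1152 0.0892] tool y at -80.14 z [ 0.001 -0.002 -1.   ] shift mm [-0.2 -1.1  1.2] w 0.375 F [ 1.3 -6.1  4.2] g 3.2
top carton y [-0.0287 -0.0093  0.0096] jaw y [-0.0784 -0.0652 -0.036 ] 452 279
```

Call:
arm_command(xyz=[[0,0,0],[0,0,0],[0,0,0],[0,0,0],[0,0,0],[0,0,0],[0,0,0],[0,0,0],[0,0,0],[0,0,0]], roll=[0,0,0,0,0,0,0,0,0,0], grip=-0.6)

```text
time: 17.75
tool_pos: [0.5011, 0.1173, 0.0888]
orientation: [0.996, 0.087, 0.0, -0.0]
ft_force: [0.6, 0.4, 0.2]
width: 0.798
gripper_force: 0.0
```

Call:
arm_command(xyz=[[0,0,0],[0,0,0],[0,0,0],[0,0,0],[0,0,0],[0,0,0],[0,0,0],[0,0,0],[0,0,0],[0,0,0]], roll=[0,0,0,0,0,0,0,0,0,0], grip=0.25)

```text
time: 18.75
tool_pos: [0.5018, 0.115, 0.0893]
orientation: [0.996, 0.086, 0.0, 0.001]
ft_force: [1.3, -6.8, 4.9]
width: 0.376
gripper_force: 3.5
```

```bash
python3 -c "
from h import *
gap()"
```

```text
t 18.75 pos [0.5018 0.115  0.0893] tool y at -80.15 z [ 0.001 -0.003 -1.   ] shift mm [-0.2 -1.3  1.3] w 0.376 F [ 1.3 -6.8  4.9] g 3.5
top carton y [-0.0192  0.0002  0.0192] jaw y [-0.0689 -0.056  -0.0266] 446 278
```

Call:
arm_command(xyz=[[0,0,0],[0,0,0],[0,0,0],[0,0,0],[0,0,0],[0,0,0],[0,0,0],[0,0,0],[0,0,0],[0,0,0]], roll=[0,0,0,0,0,0,0,0,0,0], grip=-0.6)

```text
time: 19.8
tool_pos: [0.5011, 0.1174, 0.0888]
orientation: [0.996, 0.087, 0.0, -0.0]
ft_force: [-0.6, -0.2, -0.7]
width: 0.8
gripper_force: 0.0
```

Call:
arm_command(xyz=[[0,0,0],[0,0,0],[0,0,0],[0,0,0],[0,0,0],[0,0,0],[0,0,0],[0,0,0],[0,0,0],[0,0,0]], roll=[0,0,0,0,0,0,0,0,0,0], grip=0)

```text
time: 20.8
tool_pos: [0.5017, 0.1151, 0.0892]
orientation: [0.996, 0.086, 0.0, 0.001]
ft_force: [1.0, -5.9, 4.2]
width: 0.502
gripper_force: 3.2
```

Call:
arm_command(xyz=[[0,0,0],[0,0,0],[0,0,0],[0,0,0],[0,0,0],[0,0,0],[0,0,0],[0,0,0],[0,0,0],[0,0,0]], roll=[0,0,0,0,0,0,0,0,0,0], grip=0.1)

```text
time: 21.8
tool_pos: [0.5018, 0.1148, 0.0892]
orientation: [0.996, 0.086, 0.0, 0.001]
ft_force: [0.8, -6.8, 5.5]
width: 0.45
gripper_force: 3.5
```

```bash
python3 -c "
from h import *
gap()"
```

```text
t 21.8 pos [0.5018 0.1148 0.0892] tool y at -80.16 z [ 0.001 -0.003 -1.   ] shift mm [-0.2 -1.4  1.2] w 0.45 F [ 0.8 -6.8  5.5] g 3.5
top carton y [-0.0127  0.0066  0.026 ] jaw y [-0.0623 -0.0493 -0.0203] 443 269
```

Call:
arm_command(xyz=[[0,0,0],[0,0,0],[0,0,0],[0,0,0],[0,0,0],[0,0,0],[0,0,0],[0,0,0],[0,0,0],[0,0,0]], roll=[0,0,0,0,0,0,0,0,0,0], grip=0.2)

```text
time: 22.85
tool_pos: [0.5018, 0.1146, 0.0893]
orientation: [0.996, 0.086, 0.0, 0.002]
ft_force: [1.3, -8.7, 5.2]
width: 0.399
gripper_force: 3.8
```

Call:
arm_command(xyz=[[0,0,0],[0,0,0],[0,0,0],[0,0,0],[0,0,0],[0,0,0],[0,0,0],[0,0,0],[0,0,0],[0,0,0]], roll=[0,0,0,0,0,0,0,0,0,0], grip=0.25)

```text
time: 23.85
tool_pos: [0.5018, 0.1149, 0.0894]
orientation: [0.996, 0.086, 0.0, 0.001]
ft_force: [0.4, -7.5, 7.3]
width: 0.376
gripper_force: 6.6
```

Call:
arm_command(xyz=[[0,0,0],[0,0,0],[0,0,0],[0,0,0],[0,0,0],[0,0,0],[0,0,0],[0,0,0],[0,0,0],[0,0,0]], roll=[0,0,0,0,0,0,0,0,0,0], grip=0.28)

```text
time: 24.85
tool_pos: [0.5017, 0.1156, 0.0894]
orientation: [0.996, 0.086, 0.0, 0.001]
ft_force: [-0.4, -4.9, 6.8]
width: 0.361
gripper_force: 4.2
```

```bash
python3 -c "
from h import *
gap()"
```

```text
t 24.85 pos [0.5017 0.1156 0.0894] tool y at -80.12 z [ 0.001 -0.002 -1.   ] shift mm [-0.3 -0.7  1.4] w 0.361 F [-0.4 -4.9  6.8] g 4.2
top carton y [-0.0112  0.0079  0.0272] jaw y [-0.0594 -0.0464 -0.0189] 453 270
```

Call:
arm_command(xyz=[[0,0,0],[0,0,0],[0,0,0],[0,0,0],[0,0,0],[0,0,0],[0,0,0],[0,0,0],[0,0,0],[0,0,0]], roll=[0,0,0,0,0,0,0,0,0,0], grip=-0.6)

```text
time: 25.9
tool_pos: [0.5011, 0.1173, 0.0888]
orientation: [0.996, 0.087, 0.0, -0.0]
ft_force: [-0.2, -0.7, 0.7]
width: 0.804
gripper_force: 0.0
```

Call:
arm_command(xyz=[[0,0,0],[0,0,0],[0,0,0],[0,0,0],[0,0,0],[0,0,0],[0,0,0],[0,0,0],[0,0,0],[0,0,0]], roll=[0,0,0,0,0,0,0,0,0,0], grip=-0.2)

```text
time: 26.9
tool_pos: [0.5017, 0.1147, 0.0892]
orientation: [0.996, 0.086, 0.0, 0.002]
ft_force: [-0.0, -7.3, 5.0]
width: 0.602
gripper_force: 3.7
```

Call:
arm_command(xyz=[[0,0,0],[0,0,0],[0,0,0],[0,0,0],[0,0,0],[0,0,0],[0,0,0],[0,0,0],[0,0,0],[0,0,0]], roll=[0,0,0,0,0,0,0,0,0,0], grip=-0.1)

```text
time: 27.9
tool_pos: [0.5018, 0.1145, 0.0893]
orientation: [0.996, 0.086, 0.0, 0.002]
ft_force: [0.6, -7.8, 6.2]
width: 0.547
gripper_force: 4.0
```

```bash
python3 -c "
from h import *
gap()"
```

```text
t 27.9 pos [0.5018 0.1145 0.0893] tool y at -80.17 z [ 0.001 -0.003 -1.   ] shift mm [-0.2 -1.8  1.3] w 0.547 F [ 0.6 -7.8  6.2] g 4.0
top carton y [-0.0112  0.0082  0.0272] jaw y [-0.0592 -0.0461 -0.0187] 447 276
```

Call:
arm_command(xyz=[[0,0,0],[0,0,0],[0,0,0],[0,0,0],[0,0,0],[0,0,0],[0,0,0],[0,0,0],[0,0,0],[0,0,0]], roll=[0,0,0,0,0,0,0,0,0,0], grip=0)

```text
time: 28.95
tool_pos: [0.502, 0.1136, 0.0895]
orientation: [0.996, 0.085, 0.0, 0.002]
ft_force: [1.3, -10.6, 8.9]
width: 0.499
gripper_force: 5.2
```

Call:
arm_command(xyz=[[0,0,0],[0,0,0],[0,0,0],[0,0,0],[0,0,0],[0,0,0],[0,0,0],[0,0,0],[0,0,0],[0,0,0]], roll=[0,0,0,0,0,0,0,0,0,0], grip=0.1)

```text
time: 29.95
tool_pos: [0.5021, 0.1135, 0.0895]
orientation: [0.996, 0.085, 0.0, 0.002]
ft_force: [1.5, -11.3, 8.2]
width: 0.448
gripper_force: 5.4
```

Call:
arm_command(xyz=[[0,0,0],[0,0,0],[0,0,0],[0,0,0],[0,0,0],[0,0,0],[0,0,0],[0,0,0],[0,0,0],[0,0,0]], roll=[0,0,0,0,0,0,0,0,0,0], grip=0.18)

```text
time: 30.95
tool_pos: [0.5021, 0.1137, 0.0895]
orientation: [0.996, 0.085, 0.001, 0.002]
ft_force: [1.9, -9.3, 8.6]
width: 0.409
gripper_force: 5.2
```

```bash
python3 -c "
from h import *
gap()"
```

```text
t 30.95 pos [0.5021 0.1137 0.0895] tool y at -80.21 z [ 0.001 -0.004 -1.   ] shift mm [-0.4 -2.6  1.5] w 0.409 F [ 1.9 -9.3  8.6] g 5.2
top carton y [-0.0111  0.0081  0.0272] jaw y [-0.0585 -0.0455 -0.0187] 456 278
```

Call:
arm_command(xyz=[[0,0,0],[0,0,0],[0,0,0],[0,0,0],[0,0,0],[0,0,0],[0,0,0],[0,0,0],[0,0,0],[0,0,0]], roll=[0,0,0,0,0,0,0,0,0,0], grip=0.24)

```text
time: 32.0
tool_pos: [0.5019, 0.1145, 0.0897]
orientation: [0.996, 0.086, 0.001, 0.002]
ft_force: [0.1, -7.6, 10.4]
width: 0.385
gripper_force: 11.9
```

Run:
```python
from h import *
gap()
s=imaging.snapshot('side')
cv2.imwrite('pics/c4.png',cv2.resize(s['image'][120:240,220:360,::-1],(700,600),interpolation=cv2.INTER_CUBIC))
```

```text
t 32.0 pos [0.5019 0.1145 0.0897] tool y at -80.16 z [ 0.001 -0.003 -1.   ] shift mm [-0.3 -1.7  1.7] w 0.385 F [ 0.1 -7.6 10.4] g 11.9
top carton y [-0.0109  0.008   0.0272] jaw y [-0.0572 -0.0444 -0.019 ] 448 273
```

View pics/c4.png

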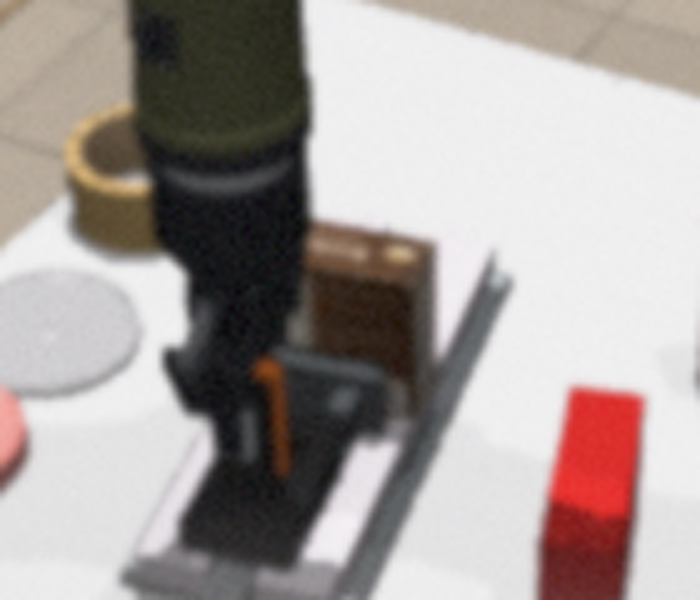

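The carton is up against the fixed jaw and the fingers squeeze trigger and grip; the trigger force is now about 16 N and rising. One more small step.

Call:
arm_command(xyz=[[0,0,0],[0,0,0],[0,0,0],[0,0,0],[0,0,0],[0,0,0],[0,0,0],[0,0,0],[0,0,0],[0,0,0]], roll=[0,0,0,0,0,0,0,0,0,0], grip=0.265)

```text
time: 33.1
tool_pos: [0.5019, 0.115, 0.0898]
orientation: [0.996, 0.086, 0.001, 0.001]
ft_force: [0.2, -6.9, 12.0]
width: 0.371
gripper_force: 15.6
```

Call:
arm_command(xyz=[[0,0,0],[0,0,0],[0,0,0],[0,0,0],[0,0,0],[0,0,0],[0,0,0],[0,0,0],[0,0,0],[0,0,0]], roll=[0,0,0,0,0,0,0,0,0,0], grip=0.273)

```text
time: 34.1
tool_pos: [0.5019, 0.1152, 0.0898]
orientation: [0.996, 0.086, 0.001, 0.001]
ft_force: [-0.4, -7.5, 11.1]
width: 0.369
gripper_force: 16.3
```

```bash
python3 -c "
from h import *
gap()"
```

```text
t 34.1 pos [0.5019 0.1152 0.0898] tool y at -80.13 z [ 0.002 -0.003 -1.   ] shift mm [-0.4 -1.1  1.8] w 0.369 F [-0.4 -7.5 11.1] g 16.3
top carton y [-0.0113  0.0078  0.0271] jaw y [-0.0572 -0.0443 -0.019 ] 451 268
```

Call:
arm_command(xyz=[[0,0,0],[0,0,0],[0,0,0],[0,0,0],[0,0,0],[0,0,0],[0,0,0],[0,0,0],[0,0,0],[0,0,0]], roll=[0,0,0,0,0,0,0,0,0,0], grip=-0.6)

```text
time: 35.15
tool_pos: [0.5011, 0.1173, 0.0888]
orientation: [0.996, 0.087, 0.0, -0.0]
ft_force: [-0.2, -0.7, -0.5]
width: 0.798
gripper_force: 0.0
```

```bash
python3 -c "
from h import *
gap()"
```

```text
t 35.15 pos [0.5011 0.1173 0.0888] tool y at -80.04 z [ 0.  0. -1.] shift mm [-0.   1.2  0.8] w 0.798 F [-0.2 -0.7 -0.5] g 0.0
top carton y [-0.0112  0.008   0.0271] jaw y [-0.0588 -0.0454 -0.019 ] 446 275
```

Call:
arm_command(xyz=[[0,0,0],[0,0,0],[0,0,0],[0,0,0],[0,0,0],[0,0,0],[0,0,0],[0,0,0],[0,0,0],[0,0,0]], roll=[0,0,0,0,0,0,0,0,0,0], grip=-0.15)

```text
time: 36.2
tool_pos: [0.5018, 0.1143, 0.0892]
orientation: [0.996, 0.086, 0.0, 0.002]
ft_force: [0.7, -9.1, 5.3]
width: 0.578
gripper_force: 4.3
```

Call:
arm_command(xyz=[[0,0,0],[0,0,0],[0,0,0],[0,0,0],[0,0,0],[0,0,0],[0,0,0],[0,0,0],[0,0,0],[0,0,0]], roll=[0,0,0,0,0,0,0,0,0,0], grip=-0.05)

```text
time: 37.2
tool_pos: [0.5019, 0.1141, 0.0894]
orientation: [0.996, 0.086, 0.0, 0.002]
ft_force: [0.2, -9.4, 7.5]
width: 0.526
gripper_force: 4.5
```

```bash
python3 -c "
from h import *
gap()"
```

```text
t 37.2 pos [0.5019 0.1141 0.0894] tool y at -80.19 z [ 0.001 -0.004 -1.   ] shift mm [-0.2 -2.1  1.4] w 0.526 F [ 0.2 -9.4  7.5] g 4.5
top carton y [-0.0112  0.0082  0.0271] jaw y [-0.0587 -0.0458 -0.0188] 450 272
```

Call:
arm_command(xyz=[[0,1,0],[0,1,0],[0,1,0],[0,1,0],[0,1,0],[0,0,0],[0,0,0],[0,0,0],[0,0,0],[0,0,0]], roll=[0,0,0,0,0,0,0,0,0,0], grip=0.0)

```text
time: 38.25
tool_pos: [0.5023, 0.1119, 0.0889]
orientation: [0.996, 0.087, 0.0, 0.0]
ft_force: [1.3, -5.3, 4.9]
width: 0.503
gripper_force: 2.8
```

Call:
arm_command(xyz=[[0,0,0],[0,0,0],[0,0,0],[0,0,0],[0,0,0],[0,0,0],[0,0,0],[0,0,0],[0,0,0],[0,0,0]], roll=[0,0,0,0,0,0,0,0,0,0], grip=0.06)

```text
time: 39.25
tool_pos: [0.5024, 0.1111, 0.089]
orientation: [0.996, 0.086, 0.0, 0.001]
ft_force: [1.7, -6.7, 5.3]
width: 0.469
gripper_force: 3.8
```

Call:
arm_command(xyz=[[0,0,0],[0,0,0],[0,0,0],[0,0,0],[0,0,0],[0,0,0],[0,0,0],[0,0,0],[0,0,0],[0,0,0]], roll=[0,0,0,0,0,0,0,0,0,0], grip=0.11)

```text
time: 40.25
tool_pos: [0.5023, 0.112, 0.0891]
orientation: [0.996, 0.087, 0.0, 0.0]
ft_force: [1.2, -5.4, 6.6]
width: 0.442
gripper_force: 3.9
```

```bash
python3 -c "
from h import *
gap()"
```

```text
t 40.25 pos [0.5023 0.112  0.0891] tool y at -80.05 z [ 0.001 -0.001 -1.   ] shift mm [-0.2 -4.3  1.1] w 0.442 F [ 1.2 -5.4  6.6] g 3.9
top carton y [-0.0112  0.0078  0.0268] jaw y [-0.0593 -0.0463 -0.019 ] 449 274
```

```bash
cat >> h.py <<'E'
def trig():
    for n in ('top','side'):
        s=imaging.snapshot(n); h=cv2.cvtColor(s['image'],cv2.COLOR_RGB2HSV)
        m=(h[...,0]>3)&(h[...,0]<18)&(h[...,1]>150)&(h[...,2]>70); m[:120]=0;m[260:]=0;m[:,:230]=0;m[:,300:]=0
        p=cloud(s,m)
        if len(p)<5: print(n,'few',m.sum());continue
        d=p[:,:2]-[.522,-.001]; y=d@[-.1736,.9848]
        v,u=np.nonzero(m); print(n,m.sum(),'y',np.percentile(y,[5,50,95]).round(4),'uv',u.mean().round(2),v.mean().round(2))
E
python3 -c "
from h import *
trig()
import pickle
for n in ('top','side'):
    s=pickle.load(open(n+'0.pkl','rb')); imaging.snapshot=lambda k,s=s:s
    print('start');trig()
"
```

```text
Traceback (most recent call last):
  File "h.py", line 37, in trig
    p=cloud(s,m)
  File "h.py", line 15, in cloud
    return world(s,np.c_[u,v],s['range_z'][v,u])
  File "h.py", line 8, in world
    n=cv2.undistortPoints(uv,K(s),np.array(s['dist_coeffs'],float)).reshape(-1,2)
      ~~~~~~~~~~~~~~~~~~~^^^^^^^^^^^^^^^^^^^^^^^^^^^^^^^^^^^^^^^^^^
cv2.error: OpenCV(4.12.0) /io/opencv/modules/calib3d/src/undistort.dispatch.cpp:347: error: (-215:Assertion failed) CV_IS_MAT(_src) && CV_IS_MAT(_dst) && (_src->rows == 1 || _src->cols == 1) && (_dst->rows == 1 || _dst->cols == 1) && _src->cols + _src->rows - 1 == _dst->rows + _dst->cols - 1 && (CV_MAT_TYPE(_src->type) == CV_32FC2 || CV_MAT_TYPE(_src->type) == CV_64FC2) && (CV_MAT_TYPE(_dst->type) == CV_32FC2 || CV_MAT_TYPE(_dst->type) == CV_64FC2) in function 'cvUndistortPointsInternal'
```

Call:
arm_command(xyz=[[0,0,0],[0,0,0],[0,0,0],[0,0,0],[0,0,0],[0,0,0],[0,0,0],[0,0,0],[0,0,0],[0,0,0]], roll=[0,0,0,0,0,0,0,0,0,0], grip=0.17)

```text
time: 41.35
tool_pos: [0.5021, 0.113, 0.0894]
orientation: [0.996, 0.087, 0.0, -0.0]
ft_force: [-1.4, -2.0, 8.2]
width: 0.417
gripper_force: 13.7
```

```bash
python3 -c "
from h import *
gap();trig()"
```

```text
t 41.35 pos [0.5021 0.113  0.0894] tool y at -79.99 z [ 0.001  0.    -1.   ] shift mm [-0.2 -3.3  1.4] w 0.417 F [-1.4 -2.   8.2] g 13.7
top carton y [-0.0111  0.0078  0.027 ] jaw y [-0.0577 -0.0451 -0.0192] 445 268Traceback (most recent call last):
  File "<string>", line 3, in <module>
    gap();trig()
          ~~~~^^
  File "h.py", line 37, in trig
    p=cloud(s,m)
  File "h.py", line 15, in cloud
    return world(s,np.c_[u,v],s['range_z'][v,u])
  File "h.py", line 8, in world
    n=cv2.undistortPoints(uv,K(s),np.array(s['dist_coeffs'],float)).reshape(-1,2)
      ~~~~~~~~~~~~~~~~~~~^^^^^^^^^^^^^^^^^^^^^^^^^^^^^^^^^^^^^^^^^^
cv2.error: OpenCV(4.12.0) /io/opencv/modules/calib3d/src/undistort.dispatch.cpp:347: error: (-215:Assertion failed) CV_IS_MAT(_src) && CV_IS_MAT(_dst) && (_src->rows == 1 || _src->cols == 1) && (_dst->rows == 1 || _dst->cols == 1) && _src->cols + _src->rows - 1 == _dst->rows + _dst->cols - 1 && (CV_MAT_TYPE(_src->type) == CV_32FC2 || CV_MAT_TYPE(_src->type) == CV_64FC2) && (CV_MAT_TYPE(_dst->type) == CV_32FC2 || CV_MAT_TYPE(_dst->type) == CV_64FC2) in function 'cvUndistortPointsInternal'
```

Call:
arm_command(xyz=[[0,0,0],[0,0,0],[0,0,0],[0,0,0],[0,0,0],[0,0,0],[0,0,0],[0,0,0],[0,0,0],[0,0,0]], roll=[0,0,0,0,0,0,0,0,0,0], grip=0.2)

```text
time: 42.45
tool_pos: [0.502, 0.1137, 0.0895]
orientation: [0.996, 0.088, 0.0, -0.001]
ft_force: [-1.0, -1.0, 10.0]
width: 0.402
gripper_force: 12.5
```

```bash
python3 -c "
from h import *
gap()"
```

```text
t 42.45 pos [0.502  0.1137 0.0895] tool y at -79.96 z [ 0.001  0.001 -1.   ] shift mm [-0.2 -2.6  1.5] w 0.402 F [-1. -1. 10.] g 12.5
top carton y [-0.0112  0.0079  0.0271] jaw y [-0.0579 -0.0452 -0.0189] 450 273
```

Call:
arm_command(xyz=[[0,0,0],[0,0,0],[0,0,0],[0,0,0],[0,0,0],[0,0,0],[0,0,0],[0,0,0],[0,0,0],[0,0,0]], roll=[0,0,0,0,0,0,0,0,0,0], grip=0.225)

```text
time: 43.5
tool_pos: [0.5019, 0.1141, 0.0896]
orientation: [0.996, 0.088, 0.001, -0.001]
ft_force: [-1.9, -0.2, 10.7]
width: 0.391
gripper_force: 18.0
```

Call:
arm_command(xyz=[[0,0,0],[0,0,0],[0,0,0],[0,0,0],[0,0,0],[0,0,0],[0,0,0],[0,0,0],[0,0,0],[0,0,0]], roll=[0,0,0,0,0,0,0,0,0,0], grip=0.235)

```text
time: 44.5
tool_pos: [0.5019, 0.1142, 0.0896]
orientation: [0.996, 0.088, 0.001, -0.001]
ft_force: [-2.1, 0.0, 10.3]
width: 0.394
gripper_force: 18.8
```

```bash
python3 -c "
from h import *
gap()"
```

```text
t 44.5 pos [0.5019 0.1142 0.0896] tool y at -79.94 z [ 0.001  0.002 -1.   ] shift mm [-0.3 -2.1  1.6] w 0.394 F [-2.1  0.  10.3] g 18.8
top carton y [-0.0111  0.0081  0.0271] jaw y [-0.0575 -0.0447 -0.0187] 451 275
```

The fingers stall at about 19 to 20 N, so the trigger is stiff. Releasing it and withdrawing.

Call:
arm_command(xyz=[[0,0,0],[0,0,0],[0,0,0],[0,0,0],[0,0,0],[0,0,0],[0,0,0],[0,0,0],[0,0,0],[0,0,0]], roll=[0,0,0,0,0,0,0,0,0,0], grip=-0.7)

```text
time: 45.55
tool_pos: [0.502, 0.1124, 0.0888]
orientation: [0.996, 0.087, 0.0, -0.0]
ft_force: [-0.2, -0.7, 0.5]
width: 0.855
gripper_force: 0.0
```

Call:
arm_command(xyz=[[0,0,-5],[0,0,-15],[0,0,-20],[0,0,-20],[0,0,-20],[0,0,-15],[0,0,-5],[0,0,0],[0,0,0],[0,0,0]], roll=[0,0,0,0,0,0,0,0,0,0])

```text
time: 46.55
tool_pos: [0.5015, 0.1122, 0.1879]
orientation: [0.996, 0.087, -0.001, 0.0]
ft_force: [-0.8, 0.7, -0.0]
width: 0.852
gripper_force: 0.0
```

Run:
```python
from h import *
gap()
o=[]
for n in ('top','side'):
    s=imaging.snapshot(n)
    im=s['image'][120:240,220:420,::-1] if n=='top' else s['image'][110:250,220:360,::-1]
    o.append(cv2.resize(im,(400,400)))
cv2.imwrite('pics/c5.png',np.hstack(o))
```

```text
t 46.55 pos [0.5015 0.1122 0.1879] tool y at -80.04 z [-0.002 -0.    -1.   ] shift mm [ 0.7 -3.9 99.9] w 0.852 F [-0.8  0.7 -0. ] g 0.0
top carton y [-0.0111  0.0078  0.0272] jaw y [-0.0598 -0.047  -0.0191] 450 270
```

View pics/c5.png

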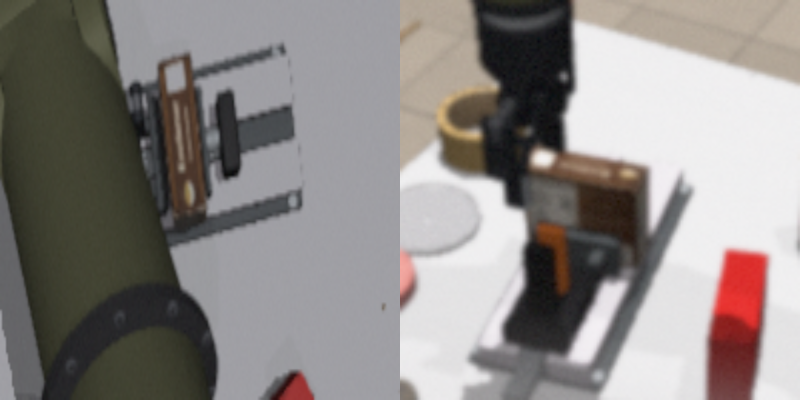

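The carton is clamped upright (left 182,135) and the trigger is released, but the jaw fell back about 2 mm, so the remaining force could be marginal. One last, slightly firmer squeeze: 23 N on the trigger is about 16 N on the carton.

Call:
arm_command(xyz=[[0,0,10],[0,0,15],[0,0,20],[0,0,20],[0,0,20],[0,0,10],[0,0,5],[0,0,0],[0,0,0],[0,0,0]], roll=[0,0,0,0,0,0,0,0,0,0], newtons=23)

```text
time: 47.7
tool_pos: [0.5025, 0.1125, 0.0895]
orientation: [0.996, 0.087, 0.001, -0.0]
ft_force: [-0.5, -0.2, 0.7]
width: 0.847
gripper_force: 0.0
```

Call:
arm_command(xyz=[[0,0,0],[0,0,0],[0,0,0],[0,0,0],[0,0,0],[0,0,0],[0,0,0],[0,0,0],[0,0,0],[0,0,0]], roll=[0,0,0,0,0,0,0,0,0,0], grip=0.1)

```text
time: 48.7
tool_pos: [0.5025, 0.1116, 0.0898]
orientation: [0.996, 0.087, 0.001, 0.001]
ft_force: [-0.8, -2.7, 8.5]
width: 0.452
gripper_force: 13.7
```

Call:
arm_command(xyz=[[0,0,0],[0,0,0],[0,0,0],[0,0,0],[0,0,0],[0,0,0],[0,0,0],[0,0,0],[0,0,0],[0,0,0]], roll=[0,0,0,0,0,0,0,0,0,0], grip=0.2)

```text
time: 49.7
tool_pos: [0.5023, 0.1132, 0.0901]
orientation: [0.996, 0.087, 0.001, -0.0]
ft_force: [-3.2, 1.2, 11.5]
width: 0.415
gripper_force: 21.6
```

The trigger turns stiff much earlier this time, at 15 N with 38 mm opening and 21 N at 35 mm. Let go and withdraw.

Call:
arm_command(xyz=[[0,0,0],[0,0,0],[0,0,0],[0,0,0],[0,0,0],[0,0,0],[0,0,0],[0,0,0],[0,0,0],[0,0,0]], roll=[0,0,0,0,0,0,0,0,0,0], grip=-0.7)

```text
time: 50.7
tool_pos: [0.502, 0.1124, 0.0888]
orientation: [0.996, 0.087, 0.0, -0.0]
ft_force: [1.0, -0.4, 0.3]
width: 0.849
gripper_force: 0.0
```

Call:
arm_command(xyz=[[0,0,-5],[0,0,-15],[0,0,-20],[0,0,-20],[0,0,-20],[0,0,-15],[0,0,-5],[0,0,0],[0,0,0],[0,0,0]], roll=[0,0,0,0,0,0,0,0,0,0])

```text
time: 51.7
tool_pos: [0.5015, 0.1123, 0.188]
orientation: [0.996, 0.087, -0.001, 0.0]
ft_force: [0.2, -0.1, -0.3]
width: 0.853
gripper_force: 0.0
```

Run:
```python
from h import *
for i in range(4): gap()
```

```text
t 51.7 pos [0.5015 0.1123 0.188 ] tool y at -80.03 z [-0.002 -0.    -1.   ] shift mm [  0.7  -3.9 100. ] w 0.853 F [ 0.2 -0.1 -0.3] g 0.0
top carton y [-0.0111  0.0077  0.027 ] jaw y [-0.059  -0.0462 -0.0193] 448 267
t 51.75 pos [0.5015 0.1123 0.188 ] tool y at -80.03 z [-0.002 -0.    -1.   ] shift mm [  0.6  -3.9 100. ] w 0.85 F [-0.8 -0.9 -0.3] g 0.0
top carton y [-0.0112  0.008   0.0272] jaw y [-0.0588 -0.0461 -0.0188] 450 269
t 51.8 pos [0.5016 0.1123 0.1881] tool y at -80.03 z [-0.001 -0.    -1.   ] shift mm [  0.5  -3.9 100.1] w 0.849 F [ 0.4  0.4 -0.1] g 0.0
top carton y [-0.0111  0.0079  0.0271] jaw y [-0.0588 -0.046  -0.019 ] 447 273
t 51.85 pos [0.5017 0.1123 0.1882] tool y at -80.03 z [-0.001 -0.    -1.   ] shift mm [  0.4  -3.8 100.2] w 0.854 F [0.1 0.7 0.5] g 0.0
top carton y [-0.0112  0.0078  0.027 ] jaw y [-0.0588 -0.0458 -0.0191] 446 277
```

```bash
python3 -c "
from cell import manip
print(manip.job_done())"
```

```text
the job is handed in; nothing more can be done
None
```

I've handed the job in: the carton stands upright between the jaws, clamped at an estimated 9–10 N (I couldn't measure that force directly), with the trigger released and the arm clear. The hand-in returned no verdict.

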